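# Find the outlet key left on and click it off

### The job

One of the four outlet keys on the bench socket box has been left latched down. With a fingertip, tap each key lightly in turn, from the one next to the main switch to the far end, to feel which it is, without clicking any of them over; then press the latched key right down so that it springs up, and come away leaving all four keys up. Leave the main switch, the charger and the things around the box as they are.

Things in the scene. Friction and masses are not known exactly. Their poses are not given: they have to be found in the camera images.
- socket_box: grey steel socket box, 150 (x) x 360 (y) x 56 mm high, screwed to the bench. Origin: centre of its underside, on the bench; z up, its y axis runs along the key row from place 4 towards the main switch. On its lid: the four keys in a row along y (38 mm to -x of the middle), behind them (30 mm to +x) a row of four outlets, and at the +y end the main switch
- place_1 (a point): place 1 of the key row, the one next to the main switch: a point on the box lid (56 mm above the bench), straight under the centre of the key there
- place_2 (a point): place 2 of the key row, the second from the main switch, 70 mm along from place 1: a point on the box lid (56 mm above the bench), straight under the centre of the key there
- place_3 (a point): place 3 of the key row, the third from the main switch, 70 mm along from place 2: a point on the box lid (56 mm above the bench), straight under the centre of the key there
- place_4 (a point): place 4 of the key row, the fourth from the main switch, 70 mm along from place 3: a point on the box lid (56 mm above the bench), straight under the centre of the key there
- key_a: white square key, one of four alike, 29 x 29 mm, in a fixed black frame (42 x 42 mm, 5 mm high). Origin: centre of its top face, z up. Each key stands in one of the four places; which one varies, and which is latched is to be found. Top above the bench: 70 mm standing up (off), 66.5 mm latched down (on), 62.5 mm pushed as far as it goes
- key_b: another key just like key_a. Push-push action of all four: pushed as far as it goes it clicks over and, let go, an up key stays latched and a latched key springs up. Pushed less far, it returns to where it was
- key_c: another key just like key_a. Feel of all four: an up key begins to give at about 2 N and takes some 0.9 N more per mm; a latched key is met 3.5 mm lower and stays firm up to about 4 N. Clicking over takes about 9 N at the bottom; a push of 12 to 14 N surely does it
- key_d: another key just like key_a
- main_switch (a joint): rotary main switch, grey bar knob about 36 mm across and 45 mm high on the lid at the +y end, 63 mm along from place 1 and 34 mm behind the key row; rad, 0 as it stands; not to be turned
- charger (a joint): black plug-in charger, 36 x 36 mm and 35 mm high above the lid, standing in one of the four outlets (which one varies), its middle 68 mm behind (+x of) the key of that outlet; m it has been pulled out, 0 = fully in; not to be disturbed
- glue: loose glue bottle, 58 mm across, 165 mm high, standing near the box's -y end. Origin: centre of its underside
- mallet: loose wooden mallet lying near the box's +y end: head a 60 mm cylinder 105 mm long, handle 22 mm thick, 245 mm long in all. Origin on the bench below the middle of the mallet, head 90 mm to +x
- toy: loose small wooden model, base 70 x 90 mm, 86 mm high, standing behind the box (+x). Origin: centre of its underside

How it is judged:
By the outcome, as a careful person would: the job done as asked, in the order asked, and still so for the second after the job is handed in, with the robot touching nothing.
It also fails if it takes over 48 s, if anything falls off the work surface, if the arm or the gripper's body presses on something with over 40 N, if the wrist force passes 120 N, or if a joint passes its speed limit or range.

### The arm

A 6-joint arm with a two-finger parallel gripper is mounted at the origin on the work surface. World frame = base frame: x ahead of the robot, y to its left, z up, the work surface at z = 0. Lengths are in mm, angles in rad, forces in N, time in s.
With the tool pointing down it reaches from about 400 to 925 mm from the base axis. Payload 12.5 kg.
Tool frame: the origin (TCP) lies on the centre line of the jaws, within the pads' length; the fingertips stand 19 mm ahead of it and the grasp point (between the pads) is the TCP; y points along the fingers, x is the direction in which the jaws open and shut, and the axes are right-handed (so a half turn about y gives the same grasp; the last joint's range is limited). The gripper opens to 95 mm and grips with 3 to 60 N. Pads are 20 mm wide; open, the fingers measure 119 mm over their backs; the gripper's body (75 mm by 180 mm) begins 59 mm behind the grasp point.
Start: joints at [1.166, 0.491, 1.559, -0, 1.092, -0.106], TCP at [183.966, 597.328, 233.661] pointing down, gripper open.
Joint ranges: [-3.1, 3.1], [-0.84, 2.19], [0.05, 2.79], [-1.13, 4.28], [0.06, 2.93], [-2.69, 2.69]. Speed limits (rad/s): [2.22, 2.22, 2.79, 3.14, 3.14, 3.14].

### API

Orientations are given as [roll, pitch, yaw] about the fixed x, y, z axes, in that order (R = Rz(yaw) Ry(pitch) Rx(roll)).
In Python, from cell import env gives the robot as it stands. The module is installed in compiled form; this text tells all that it offers.
- The arm moves only by the tool move_arm, never from a script. Its argument "rows" is a list of rows, each an object of numbers: "tx", "ty", "tz": the shift along the tool's x, y, z in cm; "rx", "ry", "rz": the turn, a rotation vector about the tool's x, y, z in rad; "grip": the opening in per cent of the stroke, from 0 (shut) to 100 (fully open). In form: [{"tx": .., "ty": .., "tz": .., "rx": .., "ry": .., "rz": .., "grip": ..}, ...]. A call has 1 to 10 rows; each row shifts and turns the commanded pose from where the row before left it, along the tool's axes as they then stand; what a row does not reach is not made up. A row lasts 1/12 s, in which the tool goes at most 41.7 mm and 7.16 degrees, less where a joint would pass 70% of its speed; a pose out of reach is approached as far as the arm can. A call is refused whole if a number of a shift passes 4.17 or a number of a turn 0.125, either way. A call with a gripper value outside its range is refused whole. The fingers move at their own pace and stop on an object; the grip force is fixed at half the most. Time passes only in rows, so rows that do not move let the fingers close. It gives the time, the measured TCP pose, the force and the opening at its end, in the units of the state.
- env.state(): the state, without advancing time (a new reading comes with each control period).
- env.read_camera(name): name is "side" or "top" or "wrist"; returns (picture, depth): 400x640x3 uint8, blue, green, red; 400x640 float32, mm along the optical axis (not along the pixel's ray), 0 where there is no reading.
- env.calibration(name): a dict with "vertical_fov" (degrees; the focal length in pixels is half the picture's height over the tangent of half this angle, whatever the lens; pixels are square), "cx", "cy" (the principal point, pixels), "eye" and "rotation" of the camera in the world. Camera axes: x right, y up, looking along -z (the intrinsics and any distortion apply to the point x, -y, -z); pixel columns grow to the right and rows downward; lengths in mm; the calibration is good to about 2 mm. A picture is of the moment at which its call begins: read the wrist's pose just before it. calibration takes no time and is no camera call; for the wrist camera it gives the pose at the moment of the call.
- env.job_done(): hands the job in, once; it reports no verdict.
The state is a dict: "t": time; "joints": joint angles; "qvel": joint speeds; "tau": joint torques, N m; "eef_pos": TCP position; "tcp_rot": TCP orientation; "ft_force": force on the tool from outside, world axes, zero at the start; "moment": the same for the moment, N m; "opening": opening from 0.0 (shut) to 1.0 (fully open).
Only numpy, scipy, OpenCV 4.12 (cv2) and the standard library are available. Lean on these libraries where they do the work, as an engineer would, in place of code of your own. Each camera call takes 0.05 s, during which the arm holds its last target.

## Working session

There is one attempt and no reset: what is moved stays moved. The work goes in short steps, Python scripts to look and compute and a tool call to move; the robot and the scene stay as the last step left them, time stands still between calls to the robot, and variables do not carry over. Pictures are saved under pics/ and viewed, and the job is handed in when it is done.

Besides the shell and the picture viewer there is one more tool, called after "Request:" as name(argument=value, ...), one argument or row to a line, values as JSON. move_arm: Moves the arm, as the interface text tells. Its arguments: {"type":"object","properties":{"rows":{"type":"array"}},"required":["rows"]}

```bash
mkdir -p pics; ls; python3 - <<'E'
from cell import env
import cv2,numpy as np
print(env.state())
for n in("top","side"):
    im,d=env.read_camera(n); cv2.imwrite(f"pics/{n}0.png",im); np.save(f"{n}0.npy",d); print(n,env.calibration(n))
E
```

```text
pics
{'t': 0.0, 'joints': array([ 1.16642061e+00,  4.91535117e-01,  1.55943589e+00,  8.56269628e-06,
        1.09165272e+00, -1.05554145e-01]), 'qvel': array([-0.0006664 ,  0.00108529,  0.00044615,  0.00031366,  0.00229838,
        0.00069461]), 'tau': array([-3.45094370e-03, -6.12652659e+01, -2.58173597e+01,  6.90675876e-02,
        4.83289815e-02, -8.26741052e-05]), 'eef_pos': array([183.86421355, 597.12847762, 233.08157987]), 'tcp_rot': array([-1.57068014e+00,  1.02453586e-03,  1.27197087e+00]), 'ft_force': array([ 0.7507211 , -0.58246867,  0.0438091 ]), 'moment': array([ 0.01769324, -0.0073525 ,  0.00650825]), 'opening': 0.9990611396191619}
top {'vertical_fov': 44.420483671700815, 'cx': 323.3696258527578, 'cy': 206.08140990108765, 'eye': array([ 414.72061235,   48.25719747, 1379.58026499]), 'rotation': array([ 0.18549856, -0.01455038, -1.57675262])}
side {'vertical_fov': 43.46884126148612, 'cx': 317.5763468803687, 'cy': 199.4660034313528, 'eye': array([  57.90190918, -592.76304792,  958.13094583]), 'rotation': array([ 0.7802292 , -0.00350456, -0.72655606])}
```

View pics/top0.png

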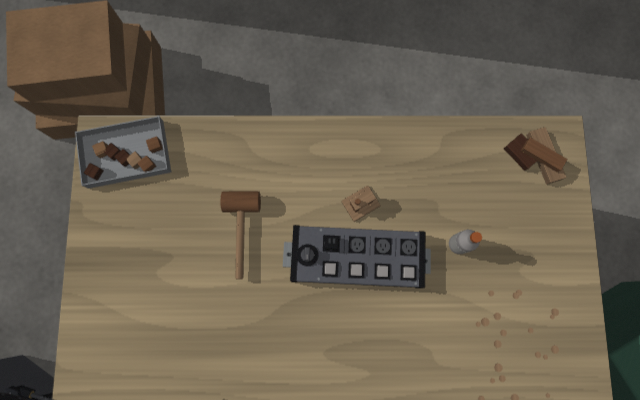

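View pics/side0.png

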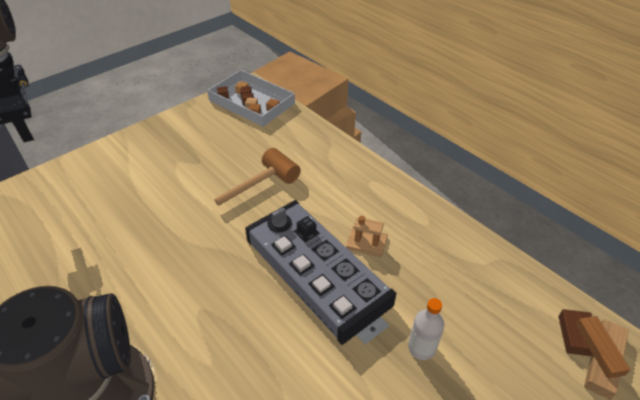

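Top view: keys are at about (330,269), (356,270), (382,271) and (408,272). The main switch is at (307,254), the charger at (331,243) in outlet 1, and the bottle at (463,241). The mallet is to the left and the toy is at (360,203). The side view agrees.

```bash
cat > h.py <<'E'
import numpy as np,cv2
from scipy.spatial.transform import Rotation as R
def ray(c,u,v,H=400):
    f=H/2/np.tan(np.radians(c["vertical_fov"])/2)
    d=np.array([(u-c["cx"])/f,-(v-c["cy"])/f,-1.])
    return np.array(c["eye"]),R.from_euler("xyz",c["rotation"]).as_matrix()@d
def onplane(c,u,v,z):
    e,d=ray(c,u,v); return e+d*(z-e[2])/d[2]
def keys(im,box,thr,amin=40):
    x0,y0,x1,y1=box
    hsv=cv2.cvtColor(im,cv2.COLOR_BGR2HSV)
    m=((hsv[...,2]>thr)&(hsv[...,1]<50)).astype(np.uint8)
    k=np.zeros_like(m);k[y0:y1,x0:x1]=m[y0:y1,x0:x1]
    n,l,s,c=cv2.connectedComponentsWithStats(k)
    return [(c[i],s[i]) for i in range(1,n) if s[i][4]>amin]
E
python3 - <<'E'
from h import *
from cell import env
for n,box,thr in(("top",(318,258,420,284),140),("side",(265,230,360,320),150)):
    im=cv2.imread(f"pics/{n}0.png");d=np.load(f"{n}0.npy");c=env.calibration(n)
    for p,s in keys(im,box,thr):
        u,v=p;e,r=ray(c,u,v);dd=np.median(d[int(v)-2:int(v)+3,int(u)-2:int(u)+3])
        print(n,p.round(1),s,onplane(c,u,v,69).round(1),(e+r*dd).round(1))
    x0,y0,x1,y1=box; cv2.imwrite(f"pics/{n}0c.png",cv2.resize(im[y0-60:y1+20,x0-40:x1+60],None,fx=3.5,fy=3.5))
c=env.calibration("top")
for u,v,z in((307,254,100),(331,243,91),(463,241,100),(360,203,60),(292,226,56),(426,232,56),(425,288,56),(291,281,56)):print(u,v,onplane(c,u,v,z).round())
E
```

```text
side [282.4 242.4] [275 237  16  12 108] [491.9  12.5  69. ] [491.5  12.   69.8]
side [301.  261.5] [294 256  15  12 117] [488.3 -57.7  69. ] [487.8 -58.4  70.1]
side [320.9 282.8] [313 276  17  14 133] [ 483.3 -129.6   69. ] [ 484.5 -128.2   66.4]
side [342.1 304. ] [334 297  17  15 144] [ 480.7 -197.9   69. ] [ 479.8 -198.7   70.9]
307 254 [528.  72. 100.]
331 243 [557.   9.  91.]
463 241 [ 560. -339.  100.]
360 203 [671. -73.  60.]
292 226 [608. 113.  56.]
426 232 [ 590. -252.   56.]
425 288 [ 439. -243.   56.]
291 281 [460. 115.  56.]
```

```bash
ls pics
```

```text
side0.png
side0c.png
top0.png
top0c.png
```

```bash
python3 - <<'E'
from h import *
from cell import env
n="top";im=cv2.imread(f"pics/{n}0.png");d=np.load(f"{n}0.npy");c=env.calibration(n)
for thr in (110,125,):
  for p,s in keys(im,(318,258,420,284),thr):
        u,v=p;e,r=ray(c,u,v);dd=np.median(d[int(v)-2:int(v)+3,int(u)-2:int(u)+3])
        print(n,p.round(1),s,onplane(c,u,v,69).round(1),(e+r*dd).round(1))
E
```

```text
top [329.6 268.4] [325 264  11  10 102] [491.8  12.1  69. ] [491.7  12.2  70.3]
top [356.1 269.6] [351 265  11  10 106] [488.2 -58.3  69. ] [488.2 -58.3  69.9]
top [382.1 270.8] [377 266  11  10 102] [ 484.8 -127.4   69. ] [ 484.9 -127.6   67.8]
top [408.4 272.1] [403 267  11  11 100] [ 481.1 -197.6   69. ] [ 480.9 -197.2   71. ]
top [329.6 268. ] [325 264  10   9  89] [492.8  12.3  69. ] [492.7  12.3  70.5]
top [355.8 269.4] [351 265  10  10  92] [488.8 -57.6  69. ] [488.7 -57.4  71.1]
top [381.9 270.9] [377 266  11  10  90] [ 484.7 -126.9   69. ] [ 484.8 -127.1   67.3]
top [408.5 272. ] [404 268  10   9  90] [ 481.3 -197.9   69. ] [ 481.2 -197.5   71.1]
```

View pics/top0c.png

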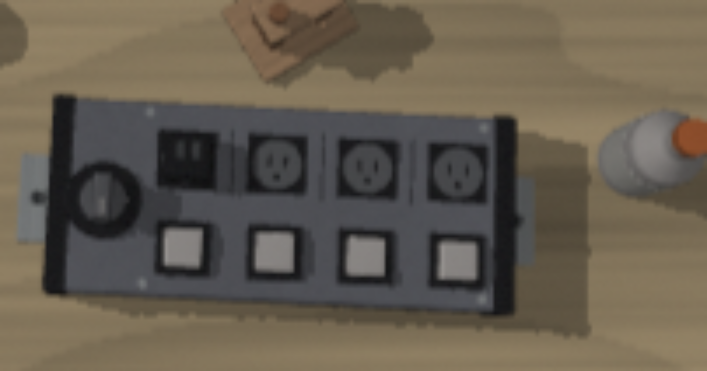

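View pics/side0c.png

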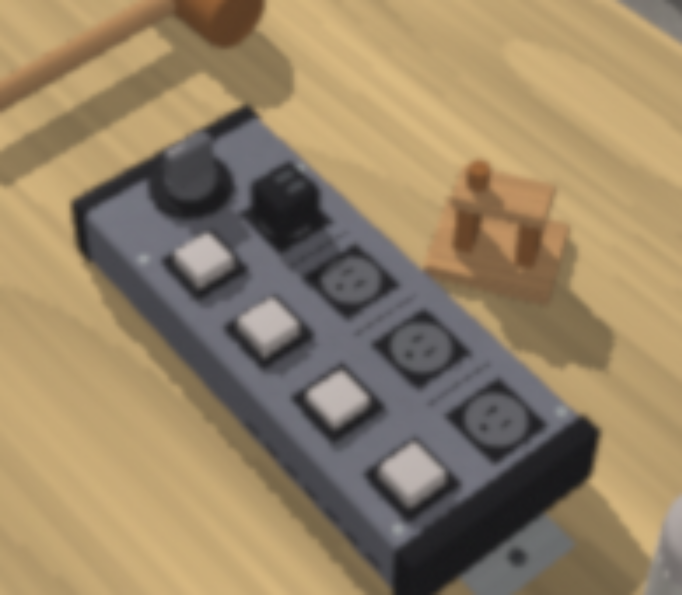

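Both views agree to about 1 mm on the key centres: (492,12), (488,-58), (485,-128) and (481,-198). The spacing is 70 mm, which gives a box yaw of about -0.05. I'll shut the fingers and turn the jaws along box x.

Request:
move_arm(
  rows=[
    {"ry":0.12,"grip":0},
    {"ry":0.12,"grip":0},
    {"ry":0.12,"grip":0},
    {"ry":0.12,"grip":0},
    {"ry":0.12,"grip":0},
    {"ry":0.12,"grip":0},
    {"ry":0.12,"grip":0},
    {"ry":0.12,"grip":0},
    {"ry":0.12,"grip":0},
    {"ry":0.12,"grip":0},
  ],
)

```text
validation failed for argument at $.ro...
```

Request:
move_arm(
  rows=[
    {"ry":0.12,"grip":0},
    {"grip":0},
    {"grip":0},
  ],
)

```text
validation failed for argument at $.ro...
```

Request:
move_arm(
  rows=[
    {"tx":0,"ty":0,"tz":0,"rx":0,"ry":0.12,"rz":0,"grip":0},
    {"tx":0,"ty":0,"tz":0,"rx":0,"ry":0.12,"rz":0,"grip":0},
  ],
)

```text
t: 0.27
eef_pos: [183.9, 597.2, 233.3]
tcp_rot: [-1.571, 0.001, 1.027]
ft_force: [-0.1, 0.1, -0.2]
opening: 0.907
```

Request:
move_arm(
  rows=[
    {"tx":0,"ty":0,"tz":0,"rx":0,"ry":0.12,"rz":0,"grip":0},
    {"tx":0,"ty":0,"tz":0,"rx":0,"ry":0.12,"rz":0,"grip":0},
    {"tx":0,"ty":0,"tz":0,"rx":0,"ry":0.12,"rz":0,"grip":0},
    {"tx":0,"ty":0,"tz":0,"rx":0,"ry":0.12,"rz":0,"grip":0},
    {"tx":0,"ty":0,"tz":0,"rx":0,"ry":0.12,"rz":0,"grip":0},
    {"tx":0,"ty":0,"tz":0,"rx":0,"ry":0.12,"rz":0,"grip":0},
    {"tx":0,"ty":0,"tz":0,"rx":0,"ry":0.12,"rz":0,"grip":0},
    {"tx":0,"ty":0,"tz":0,"rx":0,"ry":0.12,"rz":0,"grip":0},
    {"tx":0,"ty":0,"tz":0,"rx":0,"ry":0.12,"rz":0,"grip":0},
    {"tx":0,"ty":0,"tz":0,"rx":0,"ry":0,"rz":0,"grip":0},
  ],
)

```text
t: 1.1
eef_pos: [183.9, 597.2, 233.3]
tcp_rot: [-1.571, 0.0, -0.054]
ft_force: [-0.4, 0.3, -0.5]
opening: 0.214
```

Request:
move_arm(
  rows=[
    {"tx":1.7,"ty":0,"tz":-2.84,"rx":0,"ry":0,"rz":0,"grip":0},
    {"tx":1.7,"ty":0,"tz":-2.84,"rx":0,"ry":0,"rz":0,"grip":0},
    {"tx":1.7,"ty":0,"tz":-2.84,"rx":0,"ry":0,"rz":0,"grip":0},
    {"tx":1.7,"ty":0,"tz":-2.84,"rx":0,"ry":0,"rz":0,"grip":0},
    {"tx":1.7,"ty":0,"tz":-2.84,"rx":0,"ry":0,"rz":0,"grip":0},
    {"tx":1.7,"ty":0,"tz":-2.84,"rx":0,"ry":0,"rz":0,"grip":0},
    {"tx":1.7,"ty":0,"tz":-2.84,"rx":0,"ry":0,"rz":0,"grip":0},
    {"tx":1.7,"ty":0,"tz":-2.84,"rx":0,"ry":0,"rz":0,"grip":0},
    {"tx":1.7,"ty":0,"tz":-2.84,"rx":0,"ry":0,"rz":0,"grip":0},
    {"tx":1.7,"ty":0,"tz":-2.84,"rx":0,"ry":0,"rz":0,"grip":0},
  ],
)

```text
t: 1.93
eef_pos: [340.5, 304.0, 233.7]
tcp_rot: [-1.571, -0.0, -0.043]
ft_force: [1.0, 0.1, 0.1]
opening: 0.006
```

Request:
move_arm(
  rows=[
    {"tx":1.7,"ty":0,"tz":-2.84,"rx":0,"ry":0,"rz":0,"grip":0},
    {"tx":1.7,"ty":0,"tz":-2.84,"rx":0,"ry":0,"rz":0,"grip":0},
    {"tx":1.7,"ty":0,"tz":-2.84,"rx":0,"ry":0,"rz":0,"grip":0},
    {"tx":1.7,"ty":0,"tz":-2.84,"rx":0,"ry":0,"rz":0,"grip":0},
    {"tx":1.7,"ty":0,"tz":-2.84,"rx":0,"ry":0,"rz":0,"grip":0},
    {"tx":1.7,"ty":0,"tz":-2.84,"rx":0,"ry":0,"rz":0,"grip":0},
    {"tx":1.7,"ty":0,"tz":-2.84,"rx":0,"ry":0,"rz":0,"grip":0},
    {"tx":1.7,"ty":0,"tz":-2.84,"rx":0,"ry":0,"rz":0,"grip":0},
    {"tx":1.7,"ty":0,"tz":-2.84,"rx":0,"ry":0,"rz":0,"grip":0},
    {"tx":1.7,"ty":0,"tz":-2.84,"rx":0,"ry":0,"rz":0,"grip":0},
  ],
)

```text
t: 2.77
eef_pos: [496.8, 12.0, 233.6]
tcp_rot: [-1.571, 0.0, -0.044]
ft_force: [0.3, 0.5, -0.2]
opening: 0.002
```

```bash
python3 - <<'E'
from h import *
from cell import env
s=env.state();print(s)
c=env.calibration("wrist");im,d=env.read_camera("wrist");cv2.imwrite("pics/w1.png",im);np.save("w1.npy",d);print(c)
im,d=env.read_camera("side");cv2.imwrite("pics/side1.png",im)
s=env.state();print(s["eef_pos"],s["ft_force"],s["opening"])
E
```

```text
{'t': 2.7667, 'joints': array([-1.08884964e-01,  3.09779801e-01,  1.86563209e+00,  1.80430045e-04,
        9.66209237e-01, -6.54407540e-02]), 'qvel': array([-0.68302886,  0.24185554, -0.37868232, -0.0007069 ,  0.13271903,
       -0.67900285]), 'tau': array([ 4.22620699e+00, -4.92354012e+01, -2.10184354e+01, -2.14599248e-02,
       -1.20405480e-01,  1.05771471e+00]), 'eef_pos': array([496.7650278 ,  12.02532871, 233.61224441]), 'tcp_rot': array([-1.57064634e+00,  1.87181144e-05, -4.35467710e-02]), 'ft_force': array([ 0.25174727,  0.50220663, -0.21241342]), 'moment': array([-0.01475668,  0.01321457,  0.02330791]), 'opening': 0.0023944862597765192}
{'vertical_fov': 67.36165116803676, 'cx': 317.9623677401031, 'cy': 200.41360161504974, 'eye': array([499.15338311,  78.05006476, 384.51678357]), 'rotation': array([-2.35136147e-01,  1.95404221e-04, -4.40083031e-02])}
[498.09175551  10.37806023 233.34881098] [ 0.7592753   0.47438733 -1.60704454] 0.003788949260539312
```

View pics/w1.png

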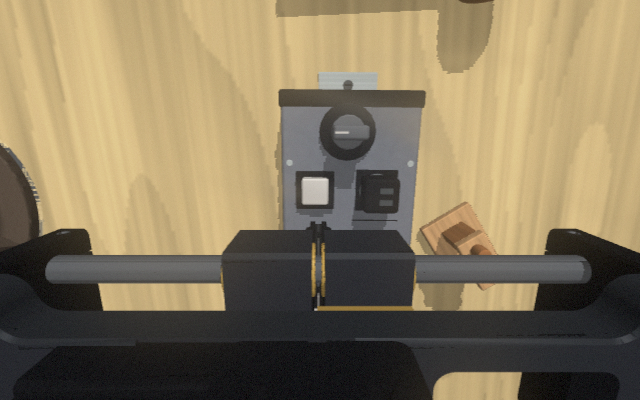

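View pics/side1.png

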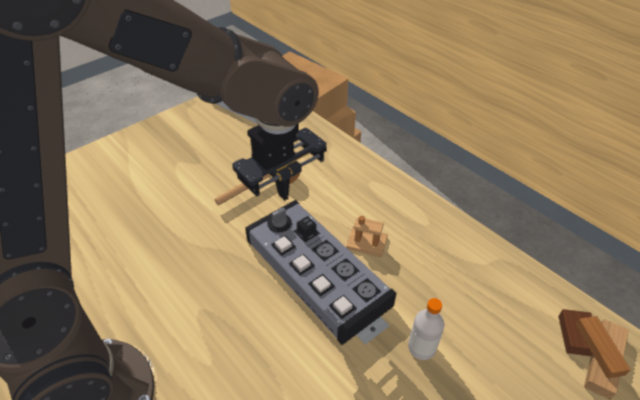

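Wrist view: key 1 is at (315,191), the knob at (348,131), the charger at (380,190), and the fingers are shut. I'll check key 1 by casting its ray.

```bash
python3 - <<'E'
from h import *
c=dict(vertical_fov=67.36165116803676,cx=317.9623677401031,cy=200.41360161504974,eye=[499.15338311,78.05006476,384.51678357],rotation=[-2.35136147e-01,1.95404221e-04,-4.40083031e-02])
im=cv2.imread("pics/w1.png")
for p,s in keys(im,(290,165,345,215),140): print(p,s,onplane(c,*p,70))
E
```

```text
[314.42375367 190.30205279] [302 177  26  27 682] [492.48683296  14.04879423  70.        ]
```

Request:
move_arm(
  rows=[
    {"tx":0,"ty":0,"tz":0,"rx":0,"ry":0,"rz":0,"grip":0},
  ],
)

```text
t: 2.95
eef_pos: [496.3, 12.8, 233.2]
tcp_rot: [-1.571, 0.001, -0.047]
ft_force: [0.2, 0.0, -0.9]
opening: 0.006
```

Request:
move_arm(
  rows=[
    {"tx":-0.45,"ty":2.6,"tz":0,"rx":0,"ry":0,"rz":0,"grip":0},
    {"tx":0,"ty":2.6,"tz":0,"rx":0,"ry":0,"rz":0,"grip":0},
    {"tx":0,"ty":2.6,"tz":0,"rx":0,"ry":0,"rz":0,"grip":0},
    {"tx":0,"ty":2.6,"tz":0,"rx":0,"ry":0,"rz":0,"grip":0},
    {"tx":0,"ty":2.6,"tz":0,"rx":0,"ry":0,"rz":0,"grip":0},
    {"tx":0,"ty":0,"tz":0,"rx":0,"ry":0,"rz":0,"grip":0},
    {"tx":0,"ty":0,"tz":0,"rx":0,"ry":0,"rz":0,"grip":0},
  ],
)

```text
t: 3.53
eef_pos: [491.1, 14.8, 103.4]
tcp_rot: [-1.57, 0.003, -0.045]
ft_force: [1.3, 1.2, 0.8]
opening: 0.002
```

Request:
move_arm(
  rows=[
    {"tx":0,"ty":0,"tz":0,"rx":0,"ry":0,"rz":0,"grip":0},
  ],
)

```text
t: 3.62
eef_pos: [492.0, 14.5, 104.8]
tcp_rot: [-1.571, -0.001, -0.046]
ft_force: [0.4, -0.4, -0.3]
opening: 0.007
```

```bash
python3 - <<'E'
from h import *
from cell import env
s=env.state();print(s["eef_pos"],s["ft_force"])
im,d=env.read_camera("side");cv2.imwrite("pics/side2.png",cv2.resize(im[130:350,200:420],None,fx=2.7,fy=2.7,interpolation=2))
s=env.state();print(s["eef_pos"],s["ft_force"],s["opening"])
E
```

```text
[492.04804554  14.4796754  104.80350588] [ 0.41745396 -0.35445753 -0.29955522]
[492.31157971  14.30599068 105.10917743] [0.13027127 0.54465503 0.54634436] 0.007550372906137613
```

View pics/side2.png

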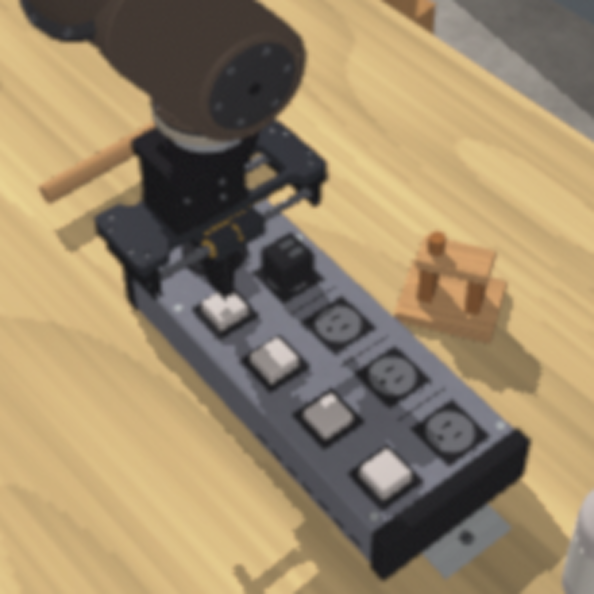

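The finger stands over key 1, clear of the knob and the charger. Next I'll approach and then feel in small steps.

Request:
move_arm(
  rows=[
    {"tx":0,"ty":0.6,"tz":-0.15,"rx":0,"ry":0,"rz":0,"grip":0},
    {"tx":0,"ty":0.6,"tz":0,"rx":0,"ry":0,"rz":0,"grip":0},
    {"tx":0,"ty":0,"tz":0,"rx":0,"ry":0,"rz":0,"grip":0},
    {"tx":0,"ty":0,"tz":0,"rx":0,"ry":0,"rz":0,"grip":0},
  ],
)

```text
t: 4.0
eef_pos: [491.6, 12.3, 91.6]
tcp_rot: [-1.571, 0.0, -0.048]
ft_force: [-0.1, -0.4, 0.9]
opening: 0.006
```

Request:
move_arm(
  rows=[
    {"tx":0,"ty":0.1,"tz":0,"rx":0,"ry":0,"rz":0,"grip":0},
    {"tx":0,"ty":0.0,"tz":0,"rx":0,"ry":0,"rz":0,"grip":0},
  ],
)

```text
t: 4.17
eef_pos: [491.8, 12.4, 90.6]
tcp_rot: [-1.571, -0.0, -0.048]
ft_force: [-0.5, -0.2, 0.5]
opening: -0.0
```

Request:
move_arm(
  rows=[
    {"tx":0,"ty":0.1,"tz":0,"rx":0,"ry":0,"rz":0,"grip":0},
    {"tx":0,"ty":0.0,"tz":0,"rx":0,"ry":0,"rz":0,"grip":0},
  ],
)

```text
t: 4.33
eef_pos: [491.7, 12.4, 89.5]
tcp_rot: [-1.571, 0.0, -0.048]
ft_force: [-0.3, 0.9, 0.3]
opening: 0.004
```

Request:
move_arm(
  rows=[
    {"tx":0,"ty":0.1,"tz":0,"rx":0,"ry":0,"rz":0,"grip":0},
    {"tx":0,"ty":0.0,"tz":0,"rx":0,"ry":0,"rz":0,"grip":0},
  ],
)

```text
t: 4.5
eef_pos: [491.8, 12.4, 88.6]
tcp_rot: [-1.571, -0.0, -0.048]
ft_force: [0.0, 0.5, 1.5]
opening: 0.0
```

Request:
move_arm(
  rows=[
    {"tx":0,"ty":0.1,"tz":0,"rx":0,"ry":0,"rz":0,"grip":0},
    {"tx":0,"ty":0.0,"tz":0,"rx":0,"ry":0,"rz":0,"grip":0},
  ],
)

```text
t: 4.67
eef_pos: [491.8, 12.4, 87.6]
tcp_rot: [-1.571, -0.0, -0.048]
ft_force: [-1.2, 0.4, 2.6]
opening: 0.005
```

Request:
move_arm(
  rows=[
    {"tx":0,"ty":0,"tz":0,"rx":0,"ry":0,"rz":0,"grip":0},
  ],
)

```text
t: 4.75
eef_pos: [491.8, 12.4, 87.7]
tcp_rot: [-1.571, -0.0, -0.048]
ft_force: [-0.1, -0.2, 3.7]
opening: 0.003
```

Key 1 meets the finger at 70 mm and gives about 3 N with the tip at 68.6 mm, so it is up. Now key 2.

Request:
move_arm(
  rows=[
    {"tx":0,"ty":-1.5,"tz":0,"rx":0,"ry":0,"rz":0,"grip":0},
    {"tx":0,"ty":0,"tz":-1.75,"rx":0,"ry":0,"rz":0,"grip":0},
    {"tx":0,"ty":0,"tz":-1.75,"rx":0,"ry":0,"rz":0,"grip":0},
    {"tx":0,"ty":0,"tz":-1.75,"rx":0,"ry":0,"rz":0,"grip":0},
    {"tx":0,"ty":0,"tz":-1.75,"rx":0,"ry":0,"rz":0,"grip":0},
    {"tx":0,"ty":0,"tz":0,"rx":0,"ry":0,"rz":0,"grip":0},
    {"tx":0,"ty":0.6,"tz":0,"rx":0,"ry":0,"rz":0,"grip":0},
    {"tx":0,"ty":0.6,"tz":0,"rx":0,"ry":0,"rz":0,"grip":0},
    {"tx":0,"ty":0,"tz":0,"rx":0,"ry":0,"rz":0,"grip":0},
    {"tx":0,"ty":0,"tz":0,"rx":0,"ry":0,"rz":0,"grip":0},
  ],
)

```text
t: 5.58
eef_pos: [488.1, -56.7, 90.0]
tcp_rot: [-1.57, 0.001, -0.047]
ft_force: [-0.7, -0.4, 0.9]
opening: 0.008
```

Request:
move_arm(
  rows=[
    {"tx":0,"ty":0.1,"tz":0,"rx":0,"ry":0,"rz":0,"grip":0},
    {"tx":0,"ty":0.0,"tz":0,"rx":0,"ry":0,"rz":0,"grip":0},
  ],
)

```text
t: 5.75
eef_pos: [488.4, -57.1, 89.5]
tcp_rot: [-1.571, 0.0, -0.047]
ft_force: [-1.2, -0.6, 0.0]
opening: 0.007
```

Request:
move_arm(
  rows=[
    {"tx":0,"ty":0.1,"tz":0,"rx":0,"ry":0,"rz":0,"grip":0},
    {"tx":0,"ty":0.0,"tz":0,"rx":0,"ry":0,"rz":0,"grip":0},
  ],
)

```text
t: 5.92
eef_pos: [488.5, -57.3, 88.7]
tcp_rot: [-1.571, -0.0, -0.048]
ft_force: [-0.4, 1.5, 1.8]
opening: 0.004
```

Request:
move_arm(
  rows=[
    {"tx":0,"ty":0.1,"tz":0,"rx":0,"ry":0,"rz":0,"grip":0},
    {"tx":0,"ty":0.0,"tz":0,"rx":0,"ry":0,"rz":0,"grip":0},
  ],
)

```text
t: 6.08
eef_pos: [488.5, -57.4, 87.7]
tcp_rot: [-1.571, -0.0, -0.048]
ft_force: [-0.1, 2.9, 3.5]
opening: 0.004
```

Request:
move_arm(
  rows=[
    {"tx":0,"ty":0,"tz":0,"rx":0,"ry":0,"rz":0,"grip":0},
  ],
)

```text
t: 6.17
eef_pos: [488.5, -57.4, 87.7]
tcp_rot: [-1.571, -0.0, -0.048]
ft_force: [-0.3, 2.2, 3.7]
opening: 0.004
```

Key 2 reads about 3.6 N with the tip at 68.7 mm, so it is up. Now key 3.

Request:
move_arm(
  rows=[
    {"tx":0,"ty":-1.5,"tz":0,"rx":0,"ry":0,"rz":0,"grip":0},
    {"tx":0,"ty":0,"tz":-1.75,"rx":0,"ry":0,"rz":0,"grip":0},
    {"tx":0,"ty":0,"tz":-1.75,"rx":0,"ry":0,"rz":0,"grip":0},
    {"tx":0,"ty":0,"tz":-1.75,"rx":0,"ry":0,"rz":0,"grip":0},
    {"tx":0,"ty":0,"tz":-1.75,"rx":0,"ry":0,"rz":0,"grip":0},
    {"tx":0,"ty":0,"tz":0,"rx":0,"ry":0,"rz":0,"grip":0},
    {"tx":0,"ty":0.6,"tz":0,"rx":0,"ry":0,"rz":0,"grip":0},
    {"tx":0,"ty":0.6,"tz":0,"rx":0,"ry":0,"rz":0,"grip":0},
    {"tx":0,"ty":0,"tz":0,"rx":0,"ry":0,"rz":0,"grip":0},
    {"tx":0,"ty":0,"tz":0,"rx":0,"ry":0,"rz":0,"grip":0},
  ],
)

```text
t: 7.0
eef_pos: [484.8, -126.6, 90.0]
tcp_rot: [-1.57, 0.001, -0.047]
ft_force: [0.4, 0.6, 0.5]
opening: 0.01
```

Request:
move_arm(
  rows=[
    {"tx":0,"ty":0,"tz":0,"rx":0,"ry":0,"rz":0,"grip":0},
    {"tx":0,"ty":0,"tz":0,"rx":0,"ry":0,"rz":0,"grip":0},
    {"tx":0,"ty":0.1,"tz":0,"rx":0,"ry":0,"rz":0,"grip":0},
    {"tx":0,"ty":0.0,"tz":0,"rx":0,"ry":0,"rz":0,"grip":0},
  ],
)

```text
t: 7.33
eef_pos: [485.1, -127.3, 89.6]
tcp_rot: [-1.571, -0.0, -0.048]
ft_force: [-0.1, -0.0, 0.1]
opening: 0.003
```

Request:
move_arm(
  rows=[
    {"tx":0,"ty":0.1,"tz":0,"rx":0,"ry":0,"rz":0,"grip":0},
    {"tx":0,"ty":0.0,"tz":0,"rx":0,"ry":0,"rz":0,"grip":0},
  ],
)

```text
t: 7.5
eef_pos: [485.0, -127.4, 88.5]
tcp_rot: [-1.571, -0.0, -0.048]
ft_force: [-0.1, 0.4, -0.0]
opening: 0.002
```

Request:
move_arm(
  rows=[
    {"tx":0,"ty":0.1,"tz":0,"rx":0,"ry":0,"rz":0,"grip":0},
    {"tx":0,"ty":0.0,"tz":0,"rx":0,"ry":0,"rz":0,"grip":0},
  ],
)

```text
t: 7.67
eef_pos: [485.0, -127.4, 87.5]
tcp_rot: [-1.571, 0.0, -0.048]
ft_force: [0.0, 0.7, 0.2]
opening: 0.002
```

Request:
move_arm(
  rows=[
    {"tx":0,"ty":0,"tz":0,"rx":0,"ry":0,"rz":0,"grip":0},
  ],
)

```text
t: 7.75
eef_pos: [485.0, -127.4, 87.6]
tcp_rot: [-1.571, 0.0, -0.048]
ft_force: [0.1, 0.5, -0.4]
opening: 0.007
```

No force on key 3 with the tip at 68.6 mm, so it looks latched. I'll go down in fine steps until it is met at about 66.5 mm (TCP about 85.5).

Request:
move_arm(
  rows=[
    {"tx":0,"ty":0.1,"tz":0,"rx":0,"ry":0,"rz":0,"grip":0},
    {"tx":0,"ty":0.0,"tz":0,"rx":0,"ry":0,"rz":0,"grip":0},
  ],
)

```text
t: 7.92
eef_pos: [485.0, -127.5, 86.5]
tcp_rot: [-1.571, 0.0, -0.048]
ft_force: [0.5, 0.0, -0.1]
opening: 0.007
```

Request:
move_arm(
  rows=[
    {"tx":0,"ty":0.06,"tz":0,"rx":0,"ry":0,"rz":0,"grip":0},
    {"tx":0,"ty":0.0,"tz":0,"rx":0,"ry":0,"rz":0,"grip":0},
  ],
)

```text
t: 8.08
eef_pos: [485.0, -127.4, 85.9]
tcp_rot: [-1.571, 0.0, -0.048]
ft_force: [-0.5, 0.8, -0.4]
opening: 0.006
```

Request:
move_arm(
  rows=[
    {"tx":0,"ty":0.03,"tz":0,"rx":0,"ry":0,"rz":0,"grip":0},
    {"tx":0,"ty":0.0,"tz":0,"rx":0,"ry":0,"rz":0,"grip":0},
  ],
)

```text
t: 8.25
eef_pos: [485.0, -127.4, 85.8]
tcp_rot: [-1.571, -0.0, -0.048]
ft_force: [-1.3, 0.1, 3.8]
opening: 0.007
```

Key 3 is met firmly at about 66.7 mm with 3.8 N, so it is latched. Key 4 still needs its tap.

Request:
move_arm(
  rows=[
    {"tx":0,"ty":-1.7,"tz":0,"rx":0,"ry":0,"rz":0,"grip":0},
    {"tx":0,"ty":0,"tz":-1.75,"rx":0,"ry":0,"rz":0,"grip":0},
    {"tx":0,"ty":0,"tz":-1.75,"rx":0,"ry":0,"rz":0,"grip":0},
    {"tx":0,"ty":0,"tz":-1.75,"rx":0,"ry":0,"rz":0,"grip":0},
    {"tx":0,"ty":0,"tz":-1.75,"rx":0,"ry":0,"rz":0,"grip":0},
    {"tx":0,"ty":0,"tz":0,"rx":0,"ry":0,"rz":0,"grip":0},
    {"tx":0,"ty":0.6,"tz":0,"rx":0,"ry":0,"rz":0,"grip":0},
    {"tx":0,"ty":0.6,"tz":0,"rx":0,"ry":0,"rz":0,"grip":0},
    {"tx":0,"ty":0,"tz":0,"rx":0,"ry":0,"rz":0,"grip":0},
    {"tx":0,"ty":0,"tz":0,"rx":0,"ry":0,"rz":0,"grip":0},
  ],
)

```text
t: 9.08
eef_pos: [481.5, -196.5, 90.1]
tcp_rot: [-1.57, 0.001, -0.047]
ft_force: [-0.3, -0.6, 0.0]
opening: 0.004
```

Request:
move_arm(
  rows=[
    {"tx":0,"ty":0,"tz":0,"rx":0,"ry":0,"rz":0,"grip":0},
    {"tx":0,"ty":0,"tz":0,"rx":0,"ry":0,"rz":0,"grip":0},
    {"tx":0,"ty":0.1,"tz":0,"rx":0,"ry":0,"rz":0,"grip":0},
    {"tx":0,"ty":0.0,"tz":0,"rx":0,"ry":0,"rz":0,"grip":0},
  ],
)

```text
t: 9.42
eef_pos: [481.7, -197.2, 89.7]
tcp_rot: [-1.571, -0.0, -0.048]
ft_force: [0.4, 0.5, -0.3]
opening: 0.002
```

Request:
move_arm(
  rows=[
    {"tx":0,"ty":0.1,"tz":0,"rx":0,"ry":0,"rz":0,"grip":0},
    {"tx":0,"ty":0.0,"tz":0,"rx":0,"ry":0,"rz":0,"grip":0},
  ],
)

```text
t: 9.58
eef_pos: [481.8, -197.3, 88.7]
tcp_rot: [-1.571, -0.0, -0.048]
ft_force: [0.1, 1.0, 2.0]
opening: 0.002
```

Request:
move_arm(
  rows=[
    {"tx":0,"ty":0.1,"tz":0,"rx":0,"ry":0,"rz":0,"grip":0},
    {"tx":0,"ty":0.0,"tz":0,"rx":0,"ry":0,"rz":0,"grip":0},
  ],
)

```text
t: 9.75
eef_pos: [481.8, -197.3, 87.7]
tcp_rot: [-1.571, -0.0, -0.048]
ft_force: [-0.5, 1.8, 4.0]
opening: 0.004
```

Request:
move_arm(
  rows=[
    {"tx":0,"ty":0,"tz":0,"rx":0,"ry":0,"rz":0,"grip":0},
  ],
)

```text
t: 9.83
eef_pos: [481.7, -197.3, 87.8]
tcp_rot: [-1.571, -0.0, -0.048]
ft_force: [-0.1, 1.6, 3.1]
opening: 0.006
```

Key 4 is up, with about 3.5 N at 68.7 mm. Back to key 3 for the full press.

Request:
move_arm(
  rows=[
    {"tx":0,"ty":-1.5,"tz":0,"rx":0,"ry":0,"rz":0,"grip":0},
    {"tx":0,"ty":0,"tz":1.75,"rx":0,"ry":0,"rz":0,"grip":0},
    {"tx":0,"ty":0,"tz":1.75,"rx":0,"ry":0,"rz":0,"grip":0},
    {"tx":0,"ty":0,"tz":1.75,"rx":0,"ry":0,"rz":0,"grip":0},
    {"tx":0,"ty":0,"tz":1.75,"rx":0,"ry":0,"rz":0,"grip":0},
    {"tx":0,"ty":0,"tz":0,"rx":0,"ry":0,"rz":0,"grip":0},
    {"tx":0,"ty":0.6,"tz":0,"rx":0,"ry":0,"rz":0,"grip":0},
    {"tx":0,"ty":0.6,"tz":0,"rx":0,"ry":0,"rz":0,"grip":0},
    {"tx":0,"ty":0,"tz":0,"rx":0,"ry":0,"rz":0,"grip":0},
    {"tx":0,"ty":0,"tz":0,"rx":0,"ry":0,"rz":0,"grip":0},
  ],
)

```text
t: 10.67
eef_pos: [484.8, -128.1, 90.0]
tcp_rot: [-1.57, 0.001, -0.049]
ft_force: [0.0, -0.2, -1.4]
opening: 0.008
```

Request:
move_arm(
  rows=[
    {"tx":0,"ty":0,"tz":0,"rx":0,"ry":0,"rz":0,"grip":0},
    {"tx":0,"ty":0,"tz":0,"rx":0,"ry":0,"rz":0,"grip":0},
    {"tx":0,"ty":0.2,"tz":0,"rx":0,"ry":0,"rz":0,"grip":0},
    {"tx":0,"ty":0.2,"tz":0,"rx":0,"ry":0,"rz":0,"grip":0},
    {"tx":0,"ty":0.2,"tz":0,"rx":0,"ry":0,"rz":0,"grip":0},
    {"tx":0,"ty":0,"tz":0,"rx":0,"ry":0,"rz":0,"grip":0},
  ],
)

```text
t: 11.17
eef_pos: [485.1, -127.5, 84.6]
tcp_rot: [-1.571, -0.0, -0.048]
ft_force: [-0.8, 0.1, 5.0]
opening: 0.004
```

Request:
move_arm(
  rows=[
    {"tx":0,"ty":0.1,"tz":0,"rx":0,"ry":0,"rz":0,"grip":0},
    {"tx":0,"ty":0.1,"tz":0,"rx":0,"ry":0,"rz":0,"grip":0},
    {"tx":0,"ty":0,"tz":0,"rx":0,"ry":0,"rz":0,"grip":0},
  ],
)

```text
t: 11.42
eef_pos: [485.1, -127.5, 82.9]
tcp_rot: [-1.571, -0.0, -0.048]
ft_force: [-2.0, -0.7, 6.9]
opening: 0.006
```

Request:
move_arm(
  rows=[
    {"tx":0,"ty":0.1,"tz":0,"rx":0,"ry":0,"rz":0,"grip":0},
    {"tx":0,"ty":0,"tz":0,"rx":0,"ry":0,"rz":0,"grip":0},
  ],
)

```text
t: 11.58
eef_pos: [485.1, -127.5, 82.0]
tcp_rot: [-1.571, -0.0, -0.048]
ft_force: [-2.2, -0.7, 7.7]
opening: 0.0
```

Request:
move_arm(
  rows=[
    {"tx":0,"ty":0.03,"tz":0,"rx":0,"ry":0,"rz":0,"grip":0},
    {"tx":0,"ty":0,"tz":0,"rx":0,"ry":0,"rz":0,"grip":0},
  ],
)

```text
t: 11.75
eef_pos: [485.1, -127.6, 81.9]
tcp_rot: [-1.571, -0.001, -0.048]
ft_force: [-2.6, -0.4, 9.5]
opening: 0.006
```

Request:
move_arm(
  rows=[
    {"tx":0,"ty":0.03,"tz":0,"rx":0,"ry":0,"rz":0,"grip":0},
    {"tx":0,"ty":0,"tz":0,"rx":0,"ry":0,"rz":0,"grip":0},
  ],
)

```text
t: 11.92
eef_pos: [485.1, -127.6, 81.7]
tcp_rot: [-1.571, -0.001, -0.048]
ft_force: [-3.6, -0.3, 12.5]
opening: 0.003
```

12.5 N and at the stop. Hold for a row, then come away upward.

Request:
move_arm(
  rows=[
    {"tx":0,"ty":0,"tz":0,"rx":0,"ry":0,"rz":0,"grip":0},
    {"tx":0,"ty":-0.5,"tz":0,"rx":0,"ry":0,"rz":0,"grip":0},
    {"tx":0,"ty":-1,"tz":0,"rx":0,"ry":0,"rz":0,"grip":0},
    {"tx":0,"ty":-3,"tz":0,"rx":0,"ry":0,"rz":0,"grip":0},
    {"tx":0,"ty":-3,"tz":0,"rx":0,"ry":0,"rz":0,"grip":0},
    {"tx":0,"ty":-3,"tz":0,"rx":0,"ry":0,"rz":0,"grip":0},
    {"tx":0,"ty":-3,"tz":0,"rx":0,"ry":0,"rz":0,"grip":0},
    {"tx":0,"ty":-3,"tz":0,"rx":0,"ry":0,"rz":0,"grip":0},
    {"tx":0,"ty":0,"tz":0,"rx":0,"ry":0,"rz":0,"grip":0},
  ],
)

```text
t: 12.67
eef_pos: [486.4, -127.9, 251.5]
tcp_rot: [-1.573, -0.008, -0.048]
ft_force: [0.4, -0.5, 0.9]
opening: 0.005
```

```bash
python3 - <<'E'
from h import *
from cell import env
for n,box,thr in(("side",(265,225,365,325),120),("top",(318,258,420,284),110)):
  im,d=env.read_camera(n);c=env.calibration(n);cv2.imwrite(f"pics/{n}3.png",im)
  for p,s in keys(im,box,thr):
        u,v=p;e,r=ray(c,u,v);dd=np.median(d[int(v)-2:int(v)+3,int(u)-2:int(u)+3])
        print(n,p.round(1),s[4],(e+r*dd).round(1))
s=env.state();print(s["t"],s["eef_pos"],s["ft_force"])
E
```

```text
side [319.9 272.5] 3482 [ 505.9 -101.2   57. ]
top [329.7 268.4] 103 [491.9  12.   69.3]
top [356.  269.6] 108 [488.3 -57.9  70.6]
12.7667 [ 485.07112297 -127.37766715  247.11385184] [-0.23657399  0.19799781 -0.41633041]
```

View pics/side3.png

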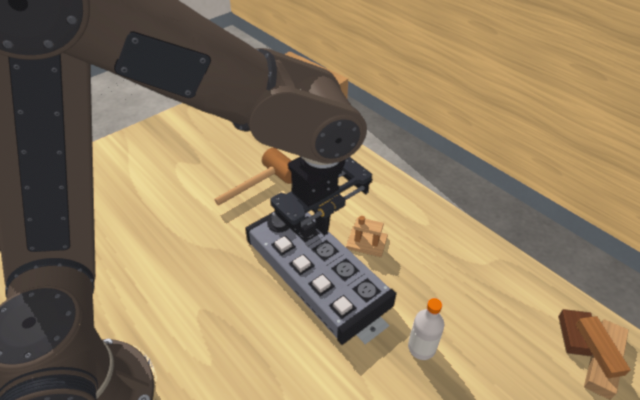

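The keys are visible in the side view with nothing else moved, but the arm blocks the top view. I'll swing it clear and measure the key heights.

Request:
move_arm(
  rows=[
    {"tx":0,"ty":0,"tz":3.0,"rx":0,"ry":0,"rz":0,"grip":0},
    {"tx":0,"ty":0,"tz":3.5,"rx":0,"ry":0,"rz":0,"grip":0},
    {"tx":0,"ty":0,"tz":3.5,"rx":0,"ry":0,"rz":0,"grip":0},
    {"tx":0,"ty":0,"tz":3.5,"rx":0,"ry":0,"rz":0,"grip":0},
    {"tx":0,"ty":0,"tz":3.5,"rx":0,"ry":0,"rz":0,"grip":0},
    {"tx":0,"ty":0,"tz":3.5,"rx":0,"ry":0,"rz":0,"grip":0},
    {"tx":0,"ty":0,"tz":3.5,"rx":0,"ry":0,"rz":0,"grip":0},
    {"tx":0,"ty":0,"tz":3.5,"rx":0,"ry":0,"rz":0,"grip":0},
    {"tx":0,"ty":0,"tz":3.5,"rx":0,"ry":0,"rz":0,"grip":0},
    {"tx":0,"ty":0,"tz":3.5,"rx":0,"ry":0,"rz":0,"grip":0},
  ],
)

```text
t: 13.6
eef_pos: [500.8, 218.8, 244.7]
tcp_rot: [-1.572, 0.002, -0.048]
ft_force: [0.8, -0.3, 0.3]
opening: 0.004
```

Request:
move_arm(
  rows=[
    {"tx":0,"ty":0,"tz":2,"rx":0,"ry":0,"rz":0,"grip":0},
    {"tx":0,"ty":0,"tz":0,"rx":0,"ry":0,"rz":0,"grip":0},
    {"tx":0,"ty":0,"tz":0,"rx":0,"ry":0,"rz":0,"grip":0},
    {"tx":0,"ty":0,"tz":0,"rx":0,"ry":0,"rz":0,"grip":0},
  ],
)

```text
t: 13.93
eef_pos: [502.1, 236.6, 245.1]
tcp_rot: [-1.572, 0.002, -0.048]
ft_force: [-1.0, -0.6, -0.9]
opening: 0.006
```

```bash
python3 - <<'E'
from h import *
from cell import env
P=dict(side=[(282.4,242.4),(301,261.5),(320.9,282.8),(342.1,304)],top=[(329.6,268.4),(356.1,269.6),(382.1,270.8),(408.4,272.1)])
for n in P:
  ds=[]
  for k in range(4): im,d=env.read_camera(n);ds.append(d)
  c=env.calibration(n);cv2.imwrite(f"pics/{n}4.png",im);d0=np.load(f"{n}0.npy")
  for u,v in P[n]:
    e,r=ray(c,u,v);sl=np.s_[int(round(v))-2:int(round(v))+3,int(round(u))-2:int(round(u))+3]
    a=np.median([d[sl] for d in ds]);b=np.median(d0[sl]);print(n,u,v,"z now",round((e+r*a)[2],1),"before",round((e+r*b)[2],1))
s=env.state();print(s["t"],s["eef_pos"],s["ft_force"])
E
```

```text
side 282.4 242.4 z now 70.1 before 69.9
side 301 261.5 z now 71.7 before 71.8
side 320.9 282.8 z now 71.0 before 67.0
side 342.1 304 z now 70.5 before 70.9
top 329.6 268.4 z now 69.8 before 70.8
top 356.1 269.6 z now 71.4 before 71.0
top 382.1 270.8 z now 70.6 before 67.4
top 408.4 272.1 z now 70.8 before 71.0
14.3333 [502.6517868  236.67141898 246.22183534] [ 0.58951942 -0.41701853 -0.51763949]
```

View pics/side4.png

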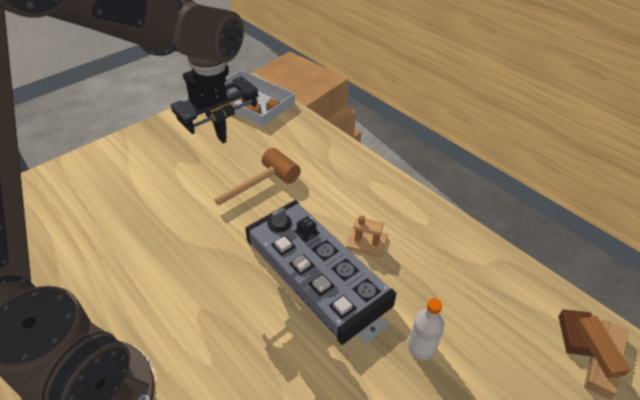

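View pics/top4.png

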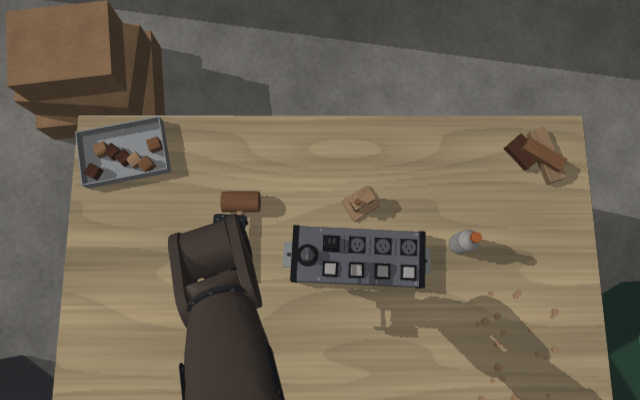

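Key 3 rose from about 67 mm to about 71 mm in both views, and all four keys now stand up. In both pictures the knob (307,254), charger (331,243), bottle (463,241), mallet and toy are where they were. The arm is clear of everything, so I'm handing in.

```bash
python3 -c "
from cell import env
print(env.job_done())"
```

```text
the job is handed in; nothing more can be done
None
```

The latched key was at place 3. It has been pressed and now stands up with the other three, and the job is handed in at about 14.3 s of the 48 s allowed.

- **Tapping:** I tapped the keys in order, 1 to 4, with the shut fingertips. Keys 1, 2 and 4 met the finger at about 70 mm and gave 3–4 N just over 1 mm down. Key 3 was met only at about 66.7 mm and was firm at 3.8 N, so it was the latched one. None of the taps clicked a key over.
- **Pressing:** I then pressed key 3 to its stop, reaching 12.5 N, and lifted away.
- **Last checks:** Depth readings from both cameras put all four keys at 70–72 mm. Key 3 had read about 67 mm before. By eye in both pictures, the main switch, charger, bottle, mallet and toy are where they were, and the arm stands well clear.

**Small disagreements:** the wrist camera placed key 1 about 2 mm further along y than the other two views did, in a picture taken while the arm was still settling. Force readings were noisy by about 1 N.

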